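Tighten the gland nut at the bottom of the pump's well

ROBOT

A 7-joint arm with a two-finger parallel gripper is mounted at the origin on a cart in front of the work surface, level with it; the furniture and walls round the work are solid. World frame = base frame: x ahead of the robot, y to its left, z up, the work surface at z = 0. Lengths are in m, angles in rad, forces in N, time in s.
With the tool pointing down it reaches from about 0.35 to 0.9 m from the base axis. Payload 8.1 kg.
Tool frame: the origin (TCP) lies at the very end of the fingers, on their centre line; the grasp point (between the pads) lies 19 mm behind it; z points along the fingers, y is the line along which they close (so a half turn about z gives the same grasp; the last joint's range is limited). The gripper opens to 92 mm and grips with 3 to 60 N. Pads are 19 mm wide; open, the fingers measure 130 mm over their backs; the gripper's body (75 mm by 190 mm) begins 47 mm behind the grasp point.
Start: joints at [-1.24, 0.434, 0.025, 1.573, -0.012, 1.134, -0.075], TCP at [0.263, 0.567, 0.227] pointing down, gripper open.
Joint ranges: [-2.62, 2.62], [-0.44, 2.09], [-1.27, 1.32], [0.08, 2.57], [-1.32, 4.46], [0.12, 2], [-2.74, 2.74]. Speed limits (rad/s): [2.22, 2.22, 3.01, 3.01, 3.14, 3.14, 3.14].

INTERFACE

Orientations are given as a rotation vector (axis times angle).
In Python, from cell import robot gives the robot as it stands.
- The arm moves only by the tool send_rows, never from a script. Its argument "commands" is a list that holds one entry, the list of rows, each a list of 4 numbers: the shift along the tool's x, y, z in cm, then the turn about the tool's z in rad. A call has 1 to 10 rows; each row is the pose to reach, as a shift and turn from the pose commanded when the call began, along the tool's axes at that moment; what a row does not reach only later rows make up. A row lasts 1/12 s, in which the tool goes at most 41.7 mm and 7.16 degrees, less where a joint would pass 70% of its speed; a pose out of reach is approached as far as the arm can. A call with a gripper value outside its range is refused whole. "claw" is the finger opening in cm, from 0 to 9.18, set as the call begins (left out, the last holds). The fingers move at their own pace and stop on an object; "squeeze" is the grip in N (left out, the last holds). Time passes only in rows, so rows that repeat a pose let the fingers close. It gives the time, the measured TCP pose, the force, the opening and the grip force at its end, in the units of the state.
- robot.state(): the state, without advancing time (a new reading comes with each control period).
- robot.grab_frame(name): name is "scene" or "side" or "wrist"; returns the picture (400x640x3 uint8, red, green, blue); there is no depth.
- robot.camera_info(name): a dict with "camera_matrix" (3x3 intrinsics, pixels), "eye" and "attitude" of the camera in the world. Camera axes: x right, y up, looking along -z (the intrinsics and any distortion apply to the point x, -y, -z); pixel columns grow to the right and rows downward; lengths in m; the calibration is good to about 2 mm. A picture is of the moment at which its call begins: read the wrist's pose just before it. camera_info takes no time and is no camera call; for the wrist camera it gives the pose at the moment of the call.
- robot.finish_job(): hands the job in; it is judged then, once.
The state is a dict: "t": time; "joints": joint angles; "dq": joint speeds; "tau": joint torques, N m; "tcp_pos": TCP position; "tcp_rot": TCP orientation; "wrist_force": force on the tool from outside, world axes, zero at the start; "wrist_torque": the same for the moment, N m; "width": finger opening in m; "finger_force": force on a finger pad.
Only numpy, scipy, OpenCV 4.12 (cv2) and the standard library are available. Lean on these libraries where they do the work, as an engineer would, in place of code of your own. Each camera call takes 0.05 s, during which the arm holds its last target. There are 200 camera calls.

TASK

The nut deep in the round well of the small pump has come loose: take the long T-handled socket key out of its stand, put it down the well over the nut, and tighten the nut clockwise (seen from above) until it is fully home against its stop. Then draw the key out and lower it, without dropping it, back upright into its stand, leaving the flask and the beaker standing.

Things in the scene. Friction and masses are not known exactly. Their poses are not given: they have to be found in the camera images.
- pump: Small bench pump, fixed to the bench: a grey base plate 225 x 90 mm, at its front (-x end) an upright round aluminium tower with the deep well, behind it (+x) a ribbed grey motor lying along x, to 180 mm from the well's axis, highest point 108 mm. Origin on the bench surface on the well's axis, z up. Yaw within about 0.3 rad of the world.
- well_mouth (a point): Centre of the well's mouth at the top of the tower, 100 mm above the bench. The well is a round bore 47 mm in diameter, widening as a funnel to 57 mm over the top 12 mm (tower 65 mm outside, 75 mm at the lip); its floor is 80 mm below the mouth.
- nut_seat (a point): Centre of the nut's underside, on the well's floor, 20 mm above the bench; it turns with the nut. The nut is a steel hexagon 26 mm across flats and 16 mm high (the top 5 mm is a cone), two of its flats square to this frame's x axis. It turns with a drag of about 0.12 N m and does not rise or sink.
- nut (a joint): Angle of the nut (rad), growing clockwise seen from above; it starts between 0.25 and 0.7 and stands hard against its stop, fully home, at 1.6. At 1.6 its x axis points 1.6 rad clockwise of the pump's x axis; at 0 they agree.
- key: Loose steel socket key, about 0.3 kg, 168 mm long, upright in its stand at the start. Origin at the centre of the socket's open lower end, z up along the shank (16 mm in diameter). Seated on the nut, its origin is 2 mm above the nut's underside; standing on the nut without engaging it, about 10 mm or more higher.
- key_bar (a point): Centre of the key's T-bar, 158 mm above the key's origin: a flat-sided bar 80 mm long along the key's y axis, 18 mm thick along x, 20 mm high; to be gripped across its thickness.
- key_stand: Fixed stand for the key: black plate 85 x 85 x 10 mm with an upright grey cup 64 mm outside, 48 mm in bore, top at 50 mm. Origin under its centre on the bench.
- stand_floor (a point): Centre of the cup's floor, 10 mm above the bench: the key's origin stands here at the start and at the end. The cup is 40 mm deep, its mouth slightly flared.
- flask: Loose conical glass flask, 60 mm wide, 97 mm high, between pump and stand near the front; origin at the centre of its foot.
- beaker: Loose glass beaker, 83 mm wide, 111 mm high, at the right; origin at the centre of its foot.
- key_socket (a point): Same point as the key's origin. The hexagonal socket is 27.6 mm across flats inside and 14 mm deep, 41 mm across corners outside; two inner flats are square to the key's x axis, so it slips over the nut when the yaws of key and nut agree to a multiple of 60 degrees (7 degrees of play each way).

How it is judged:
By the outcome, as a careful person would: the job done as asked, in the order asked, and still so for the second after the job is handed in, with the robot touching nothing.
It also fails if it takes over 51 s, if anything falls off the work surface, if the arm or the gripper's body presses on something with over 40 N, if the wrist force passes 120 N, or if a joint passes its speed limit or range.

## Working session

There is one attempt and no reset: what is moved stays moved. The work goes in short steps, Python scripts to look and compute and a tool call to move; the robot and the scene stay as the last step left them, time stands still between calls to the robot, and variables do not carry over. Pictures are saved under pics/ and viewed, at most 10 in all, crops included, and the job is handed in when it is done.

Besides the shell and the picture viewer there is one more tool, called after ">>>" as name(argument=value, ...), one argument or row to a line, values as JSON. send_rows: Moves the arm, as the interface text tells. Its arguments: {"type":"object","properties":{"commands":{"type":"array"},"claw":{"type":"number"},"squeeze":{"type":"number"}},"required":["commands"]}

```bash
mkdir -p pics; ls; python3 - <<'E'
from cell import robot
import cv2,numpy as np
s=robot.state();print(s)
for n in("scene","side","wrist"):
    i=robot.camera_info(n);print(n,i)
    cv2.imwrite(f"pics/{n}0.png",robot.grab_frame(n)[:,:,::-1])
a=[cv2.imread(f"pics/{n}0.png") for n in("scene","side")]
E
```

```text
pics
{'t': 0.0, 'joints': array([-1.2395834 ,  0.4351803 ,  0.02498242,  1.57411967, -0.01157664,
        1.13400529, -0.07509948]), 'dq': array([-0.00084619,  0.00115436,  0.00049236, -0.00255888,  0.0004226 ,
       -0.0008036 , -0.0013662 ]), 'tau': array([-1.74560125e-05, -6.67862248e+01,  9.84418429e-01, -3.14453137e+01,
       -6.05593901e-02,  4.30156023e-02,  1.57357817e-04]), 'tcp_pos': array([0.26255304, 0.56659936, 0.22596289]), 'tcp_rot': array([-6.76168080e-01, -3.06778551e+00,  2.44795703e-03]), 'wrist_force': array([-0.16917735,  0.11523144,  0.40567559]), 'wrist_torque': array([-0.00896827,  0.05447461,  0.01389357]), 'finger_force': 0.0, 'width': 0.0918268159720729}
scene {'camera_matrix': array([[483.3614387 ,   0.        , 317.37030759],
       [  0.        , 483.3614387 , 191.79483065],
       [  0.        ,   0.        ,   1.        ]]), 'eye': array([-0.25468781, -0.90107087,  0.70727132]), 'attitude': array([ 1.02913155, -0.44948671, -0.68226966])}
side {'camera_matrix': array([[406.54543234,   0.        , 319.60268599],
       [  0.        , 406.54543234, 195.74880679],
       [  0.        ,   0.        ,   1.        ]]), 'eye': array([ 0.10484639, -1.07024173,  0.59010541]), 'attitude': array([ 1.12435197, -0.22598224, -0.38816411])}
wrist {'camera_matrix': array([[285.16632226,   0.        , 317.26011515],
       [  0.        , 285.16632226, 199.49357588],
       [  0.        ,   0.        ,   1.        ]]), 'eye': array([0.18838404, 0.60039696, 0.38522189]), 'attitude': array([-0.27031677, -0.16999287,  1.12903261])}
```

View pics/scene0.png

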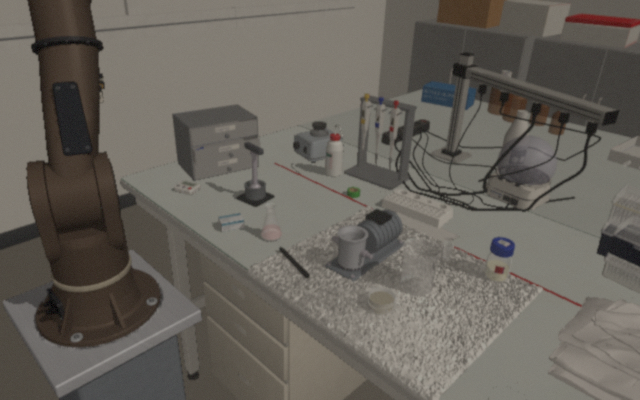

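View pics/side0.png

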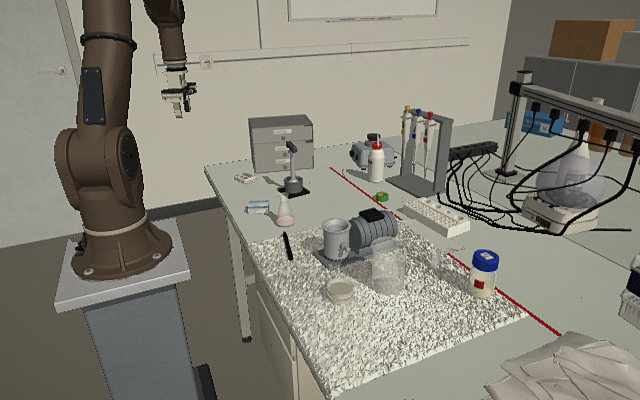

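The scene picture shows the key at (254,150) in its stand (255,195), the flask at (271,230), the tower mouth at about (351,233) and the beaker at (418,268). In the side picture the key is at (291,147), the stand at (293,190) and the mouth at (337,226).

```bash
cat > h.py <<'E'
import numpy as np,cv2
from cell import robot
from scipy.spatial.transform import Rotation as R
def ray(i,u,v):
    K=i["camera_matrix"];d=np.array([(u-K[0,2])/K[0,0],-(v-K[1,2])/K[1,1],-1.])
    return np.array(i["eye"]),R.from_rotvec(i["attitude"]).apply(d)
def plane(i,u,v,z):
    e,d=ray(i,u,v);return e+d*(z-e[2])/d[2]
def proj(i,p):
    q=R.from_rotvec(i["attitude"]).inv().apply(np.atleast_2d(p)-i["eye"]);K=i["camera_matrix"]
    return np.c_[K[0,2]-K[0,0]*q[:,0]/q[:,2],K[1,2]+K[1,1]*q[:,1]/q[:,2]]
def tri(rays):
    A=0;b=0
    for e,d in rays:
        d=d/np.linalg.norm(d);P=np.eye(3)-np.outer(d,d);A=A+P;b=b+P@e
    return np.linalg.solve(A,b)
E
python3 - <<'E'
from h import *
S=robot.camera_info("scene");D=robot.camera_info("side")
for n,a,b in(("bar",(254,148),(291,147)),("mouth",(351,233),(337,227)),("stand",(255,197),(293,190)),("flaskfoot",(271,237),(285,223)),("beaker",(418,285),(387,285))):
    print(n,tri([ray(S,*a),ray(D,*b)]).round(3),plane(S,*a,0).round(3),plane(D,*b,0).round(3))
print(plane(S,351,233,.1),plane(D,337,227,.1),plane(S,254,148,.168),plane(D,291,147,.168))
a=cv2.imread("pics/scene0.png");b=cv2.imread("pics/side0.png")
f=lambda im,x,y,w,h,k:cv2.resize(im[y:y+h,x:x+w],None,fx=k,fy=k,interpolation=cv2.INTER_CUBIC)
g=lambda im:np.clip(im*1.6,0,255).astype(np.uint8)
top=np.hstack([g(f(a,225,130,80,60,5)),f(b,255,130,80,60,5)])
bot=np.hstack([g(f(a,320,200,100,75,4)),f(b,305,200,100,75,4)])
cv2.imwrite("pics/z.png",np.vstack([top,bot]))
E
```

```text
bar [0.546 0.153 0.173] [0.809 0.498 0.   ] [0.728 0.658 0.   ]
mouth [ 0.507 -0.268  0.092] [ 0.625 -0.17   0.   ] [ 0.578 -0.125  0.   ]
stand [0.546 0.156 0.014] [0.56  0.174 0.   ] [0.557 0.187 0.   ]
flaskfoot [ 0.444 -0.043  0.005] [ 0.448 -0.038  0.   ] [ 0.447 -0.033  0.   ]
beaker [ 0.543 -0.446  0.021] [ 0.57  -0.431  0.   ] [ 0.558 -0.425  0.   ]
[ 0.50055836 -0.27311286  0.1       ] [ 0.49741856 -0.28531993  0.1       ] [0.55600598 0.16586925 0.168     ] [0.55044678 0.16605153 0.168     ]
```

View pics/z.png

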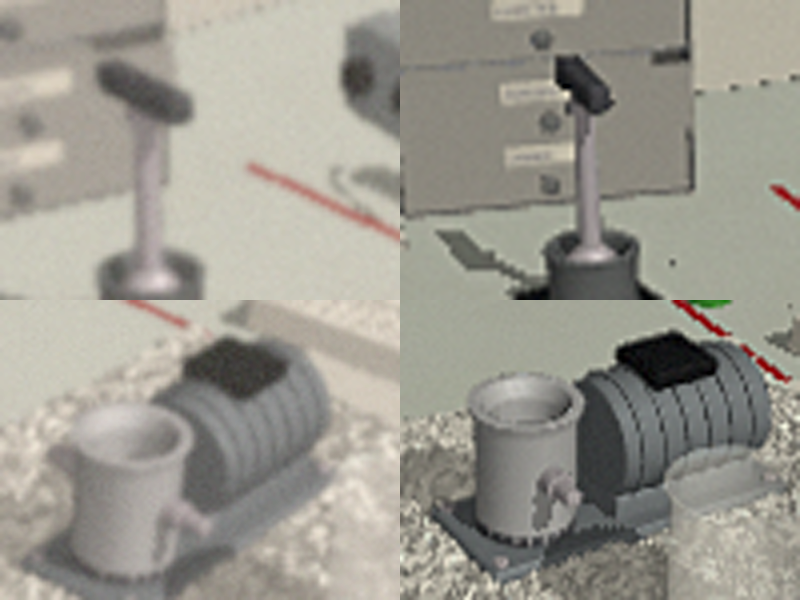

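The key's bar is centred at about scene (254,148) and side (292,147). The tower rim is centred at scene (353,234) and side (336.5,225). The nut can't be seen from here, so I'll look with the wrist camera.

```bash
cat >> h.py <<'E'
def tool():
    s=robot.state();return s,np.array(s["tcp_pos"]),R.from_rotvec(s["tcp_rot"]).as_matrix()
def go(p,yaw=None,cur=None):
    "shift (cm) in tool axes to TCP p; turn so that tool y is along world yaw (mod pi)"
    s,t,M=tool(); y=np.arctan2(M[1,1],M[0,1]); d=M.T@(np.array(p)-t)*100
    tn=0 if yaw is None else (-(yaw-y)+np.pi/2)%np.pi-np.pi/2
    return d.round(2),round(tn,3)
E
python3 - <<'E'
from h import *
S=robot.camera_info("scene");D=robot.camera_info("side");W=robot.camera_info("wrist")
for n,a,b in(("bar",(254,148.4),(292,146.6)),("mouth",(352.7,234.2),(336.5,225))):
    print(n,tri([ray(S,*a),ray(D,*b)]).round(3))
e=plane(S,262.6,152.4,.168)-plane(S,245,144.4,.168);print("bar yaw",np.arctan2(e[1],e[0]),np.hypot(*e[:2]))
e=plane(D,(605-400)/5+255,100/5+130,.168)-plane(D,(565-400)/5+255,66/5+130,.168);print("bar yaw",np.arctan2(e[1],e[0]),np.hypot(*e[:2]))
s,t,M=tool();print("cam off tool",M.T@(W["eye"]-t),"look",M.T@R.from_rotvec(W["attitude"]).apply([0,0,-1]),"up",M.T@R.from_rotvec(W["attitude"]).apply([0,1,0]))
print(M)
E
```

```text
bar [0.552 0.16  0.17 ]
mouth [ 0.498 -0.281  0.102]
bar yaw -1.5652075988089151 0.083058251776417
bar yaw -1.6006517529004862 0.08233951990972864
cam off tool [ 0.08147533 -0.00079509 -0.15921523] look [-2.97711644e-01 -5.59411508e-04  9.54655678e-01] up [ 0.95465547 -0.00105751  0.29771096]
[[-9.07342993e-01  4.20390952e-01 -3.75314524e-04]
 [ 4.20391091e-01  9.07342246e-01 -1.17398154e-03]
 [-1.52992492e-04 -1.22298280e-03 -9.99999240e-01]]
```

View pics/wrist0.png

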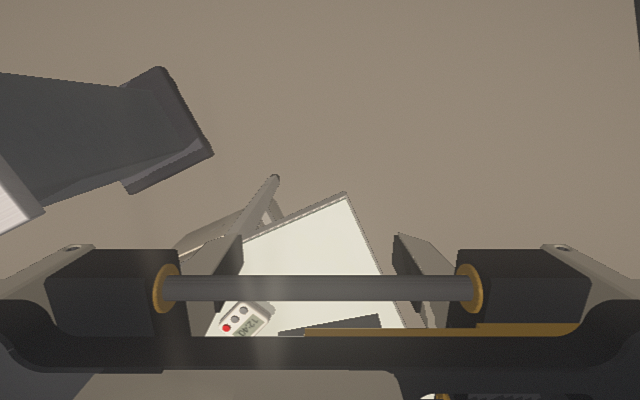

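The wrist picture shows the fingers in the lower half, with the upper rows free. A vertical ray falls near row 110, so the camera, 8 cm along tool x, can look straight down. I'll check the drawer box for clearance and work out the first move.

```bash
python3 - <<'E'
from h import *
S=robot.camera_info("scene");D=robot.camera_info("side")
print("box",plane(D,254,172,0),plane(D,313,170,0),plane(S,194,175,0),plane(S,258,168,0),tri([ray(D,249,118),ray(S,175,121)]))
print(go((.552,.078,.25),0.0))
print(go((.50,-.362,.17),0.0))
E
```

```text
box [0.48124387 0.42363639 0.        ] [0.7006876  0.33644709 0.        ] [0.50497012 0.43752416 0.        ] [0.70342279 0.34075014 0.        ] [0.4971429  0.50502737 0.18754625]
(array([-46.8 , -32.18,  -2.34]), np.float64(1.137))
(array([-60.58, -74.28,   5.71]), np.float64(1.137))
```

>>> send_rows(
  commands=[
    [[-4,-3,-0.3,0.12],[-8,-6,-0.6,0.24],[-12,-8.5,-0.9,0.36],[-15.5,-11,-1.2,0.48],[-19,-13.5,-1.5,0.6],[-22.5,-16,-1.8,0.72],[-26,-18.5,-2,0.84],[-30,-20.5,-2.3,0.96],[-33,-22.5,-2.3,1.08],[-36,-25,-2.3,1.137]],
  ],
)

```text
t: 0.98
tcp_pos: [0.4745, 0.2073, 0.2498]
tcp_rot: [2.229, 2.214, 0.002]
wrist_force: [1.6, 1.4, 1.1]
width: 0.0918
finger_force: 0.0
```

```bash
python3 - <<'E'
from h import *
s,t,M=tool();print(s["t"],t,s["joints"].round(2),go((.552,.078,.25),0.0))
E
```

```text
0.9833 [0.47454905 0.20728632 0.24982974] [-0.84  0.24  0.4   1.82 -0.11  1.1  -0.4 ] (array([-12.88,   7.83,  -0.02]), np.float64(-0.007))
```

>>> send_rows(
  commands=[
    [[-3.2,2,0,0],[-6.5,4,0,0],[-9.7,6,0,0],[-12.9,7.8,0,-0.01],[-12.9,7.8,0,-0.01],[-12.9,7.8,0,-0.01]],
  ],
)

```text
t: 1.48
tcp_pos: [0.5521, 0.0771, 0.2493]
tcp_rot: [2.216, 2.226, -0.001]
wrist_force: [-0.6, 1.0, -0.0]
width: 0.0917
finger_force: 0.0
```

```bash
python3 - <<'E'
from h import *
s,t,M=tool();W=robot.camera_info("wrist");im=robot.grab_frame("wrist")
print(s["t"],t,W["eye"]);np.savez("w1.npz",**W)
cv2.imwrite("pics/w1.png",im[:,:,::-1])
print(proj(W,[[.552,.16,.168],[.552,.16,.05],[.552,.12,.168],[.552,.2,.168]]))
E
```

```text
1.4833 [0.55208554 0.07709233 0.24928136] [0.55080531 0.15762068 0.40837898]
[[318.92128999 106.87473414]
 [318.42388628 107.89804545]
 [318.56737375 156.71579517]
 [319.31434646  51.52166305]]
```

View pics/w1.png

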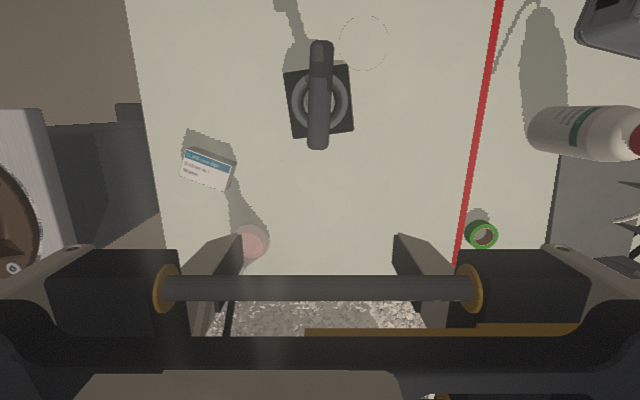

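The wrist view shows the bar running from (320,41) to (318,149), with its middle near (319,97). The cup is centred at (321,100). I'll measure these, and then go to look into the well.

```bash
python3 - <<'E'
from h import *
W=dict(np.load("w1.npz"));im=cv2.imread("pics/w1.png");g=im.max(2)
for r in range(36,156,8): print(r,g[r,298:340:2])
E
```

```text
36 [123 129 126 123 140 180 176 176 177 176 175 176 177 176 176 176 176 175
 175 176 177]
44 [125 126 126 127 127 127 117  63  72  74  76  77  63  65  64  64  60  78
 177 175 175]
52 [126 126 125 127 127 128  64  69  75  81  81  82  78  65  63  65  64  58
 159 180 178]
60 [126 127 125 126 127 125  61  70  77  83  83  82  84  64  65  66  64  61
 130 128 126]
68 [129 129 131 130 130 121  61  65  68  67  69  67  66  65  68  67  63  59
  53  56  57]
76 [ 57  55  60  93  85  80  68  66  67  65  65  67  66  64  64  65  63  74
 107  69  55]
84 [103 105 104  94  80  62  67  72  80  81  82  82  80  80  79  64  63  69
  84  99 103]
92 [100  83  74  56  76  81  67  74  77  81  81  83  82  83  81  77  63 114
  53  62  71]
100 [ 79  69  57 113 102  70  70  76  82  86  83  83  80  81  80  77  78 153
  92  55  65]
108 [ 86  71  57  80 127  64  73  78  81  83  83  83  80  83  80  74  94 138
  57  61  67]
116 [103 104  87  75  67  68  75  81  82  81  82  82  83  83  80  77  62  59
  70  78  98]
124 [ 63  63  93 105 101  69  76  83  84  87  84  83  81  81  79  76  96 107
 108 108  63]
132 [64 65 61 64 65 70 80 83 84 86 85 85 84 85 81 74 58 56 57 61 66]
140 [185 182 180 180 166  70  79  85  88  86  87  86  84  84  82  99 182 179
 179 178 178]
148 [179 179 178 178 180 177 100  79  80  81  81  81  82  86 132 186 181 181
 180 179 180]
```

```bash
python3 - <<'E'
from h import *
print(go((.50,-.362,.17),0.0))
E
```

```text
(array([-44.09,  -5.49,   7.92]), np.float64(0.008))
```

>>> send_rows(
  commands=[
    [[-4.1,-0.5,0,0],[-8.2,-1,0,0],[-12.3,-1.5,0,0],[-16.4,-2,0,0],[-20.5,-2.5,0,0],[-24.6,-3,1,0],[-28.7,-3.5,2,0],[-32.7,-4,3,0],[-36.6,-4.5,4,0],[-40.4,-5,6,0]],
  ],
)

```text
t: 2.37
tcp_pos: [0.5068, -0.3236, 0.1911]
tcp_rot: [2.206, 2.234, 0.003]
wrist_force: [1.8, -0.2, 0.4]
width: 0.0919
finger_force: 0.0
```

>>> send_rows(
  commands=[
    [[-3.7,-0.5,1.9,0],[-3.7,-0.5,1.9,0.01],[-3.7,-0.5,1.9,0.01],[-3.7,-0.5,1.9,0.01],[-3.7,-0.5,1.9,0.01]],
  ],
)

```text
t: 2.78
tcp_pos: [0.5026, -0.3575, 0.1716]
tcp_rot: [-2.217, -2.225, -0.002]
wrist_force: [1.1, 1.2, -0.1]
width: 0.0917
finger_force: 0.0
```

```bash
python3 - <<'E'
from h import *
W=dict(np.load("w1.npz"))
a=plane(W,321.5,52,.178);b=plane(W,317.8,140,.178);e=a-b;print("bar y-axis yaw",np.arctan2(e[1],e[0]))
a=plane(W,322,40.5,.178);b=plane(W,317.4,150,.178);print("bar",(a+b)/2,np.linalg.norm(a-b))
print("bar mid row95.5",plane(W,319.7,95.5,.178))
s,t,M=tool();W=robot.camera_info("wrist");im=robot.grab_frame("wrist")
print(s["t"],t,W["eye"],s["joints"].round(2));np.savez("w2.npz",**W)
cv2.imwrite("pics/w2.png",im[:,:,::-1])
p=proj(W,[[.498,-.281,.1],[.498,-.281,.036]]);print(p)
u,v=p[0].astype(int);c=im[max(v-75,0):v+75,u-100:u+100,::-1]
cv2.imwrite("pics/w2c.png",cv2.resize(np.clip(c*1.0,0,255).astype(np.uint8),None,fx=4,fy=4,interpolation=cv2.INTER_CUBIC));print(u-100,max(v-75,0))
E
```

```text
bar y-axis yaw 1.5343667994038102
bar [0.55240191 0.16618183 0.178     ] 0.07850056291486295
bar mid row95.5 [0.55248056 0.16812406 0.178     ]
2.7833 [ 0.50256118 -0.35752655  0.17164777] [ 0.50124314 -0.27734322  0.33094402] [ 0.16  0.51  0.55  1.7  -0.31  1.03  0.82]
[[312.91459522 115.57192373]
 [313.82111632 114.5105564 ]]
212 40
```

View pics/w2c.png

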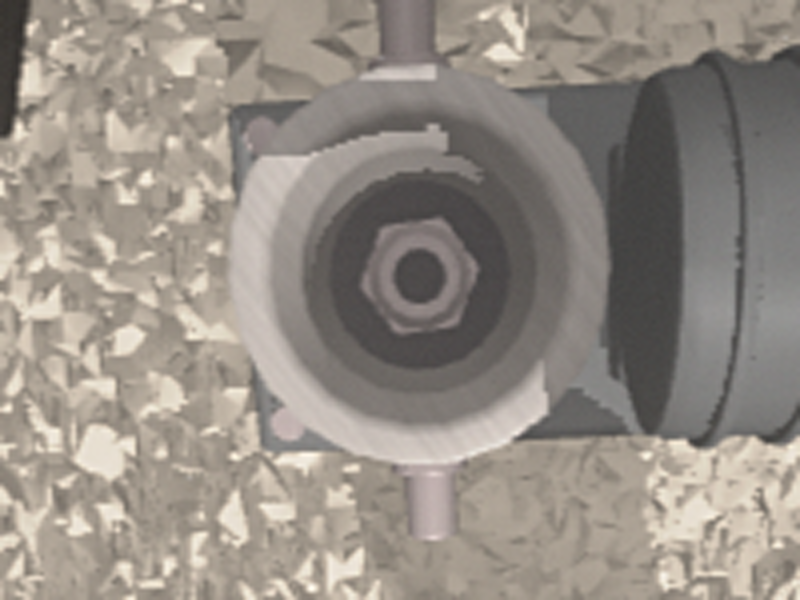

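The well is seen almost straight down. In the crop, the lip is centred at (419,266) and the nut's hexagon at (419,275), with its corners at (376,226), (440,218), (478,270), (460,325), (398,333) and (362,278). The base plate's front edge runs from (230,105) to (265,450).

```bash
python3 - <<'E'
from h import *
W=dict(np.load("w2.npz"));f=lambda x,y,z:plane(W,212+(x+.5)/4-.5,40+(y+.5)/4-.5,z)
V=np.array([f(x,y,.031) for x,y in((376,226),(440,218),(478,270),(460,325),(398,333),(362,278))])
c=V.mean(0);d=V-c;r=np.hypot(d[:,0],d[:,1]);ph=np.angle(np.mean(np.exp(6j*np.arctan2(d[:,1],d[:,0]))*1))/6
print("nut c",c,"r",r.round(4),"vertex phase deg",np.degrees(ph),"flat normal yaw (mod60)",np.degrees(ph)+30)
print("lip",f(419,266,.1), "r",np.linalg.norm(f(607,266,.1)-f(231,266,.1))/2,"bore/floor ctr",f(419,271,.02))
e=f(230,105,.01)-f(265,450,.01);print("plate front edge yaw-90",np.degrees(np.arctan2(e[1],e[0]))-90,np.linalg.norm(e))
for a,b in(((230,105),(640,83)),((265,450),(640,438))):
    e=f(*b,.01)-f(*a,.01);print("side edge",np.degrees(np.arctan2(e[1],e[0])))
W1=dict(np.load("w1.npz"));print("cup",plane(W1,321,100,.05))
im=cv2.imread("pics/w1.png");g=im.max(2)
print(go((.552,.166,.25),0.0))
E
```

```text
nut c [ 0.50051295 -0.27527297  0.031     ] r [0.0158 0.0145 0.0148 0.0158 0.0149 0.0143] vertex phase deg 8.410081528833365 flat normal yaw (mod60) 38.410081528833366
lip [ 0.50066458 -0.27401161  0.1       ] r 0.03617736096030138 bore/floor ctr [ 0.50046842 -0.27409033  0.02      ]
plate front edge yaw-90 3.7298654242025435 0.08851161903099697
side edge 3.0562019709634742
side edge 2.070152301555292
cup [0.55499625 0.1689446  0.05      ]
(array([52.35,  5.14, -7.76]), np.float64(0.004))
```

>>> send_rows(
  commands=[
    [[1,0,-4,0.01],[4.5,0.4,-6,0.01],[8.5,0.8,-7.5,0.02],[12.6,1.2,-7.8,0.02],[16.7,1.6,-7.8,0.03],[20.8,2,-7.8,0.03],[24.9,2.4,-7.8,0.03],[29,2.8,-7.8,0.04],[33.1,3.2,-7.8,0.04],[37.2,3.6,-7.8,0.04]],
  ],
)

```text
t: 3.67
tcp_pos: [0.5368, 0.0159, 0.2504]
tcp_rot: [2.262, 2.18, 0.003]
wrist_force: [0.7, -0.0, 0.1]
width: 0.0918
finger_force: 0.0
```

>>> send_rows(
  commands=[
    [[4.1,0.4,0,0],[8,0.8,0,0],[11.5,1.2,0,0],[14,1.4,0,0],[15.3,1.6,0,0],[15.3,1.6,0,0],[15.3,1.6,0,0]],
  ],
)

```text
t: 4.25
tcp_pos: [0.5589, 0.1647, 0.2496]
tcp_rot: [2.263, 2.179, 0.0]
wrist_force: [-0.1, -0.5, 0.3]
width: 0.0916
finger_force: 0.0
```

```bash
python3 - <<'E'
from h import *
s,t,M=tool();print(s["t"],t,M.round(3),go((.5525,.167,.149),-0.036))
E
```

```text
4.25 [0.55888743 0.16471883 0.24963613] [[ 0.038  0.999  0.   ]
 [ 0.999 -0.038 -0.   ]
 [-0.     0.    -1.   ]] (array([ 0.21, -0.65, 10.06]), np.float64(-0.002))
```

>>> send_rows(
  commands=[
    [[0.2,-0.65,2,0],[0.2,-0.65,4.5,0],[0.2,-0.65,7,0],[0.2,-0.65,9,0],[0.2,-0.65,10,0],[0.2,-0.65,10,0],[0.2,-0.65,10,0]],
  ],
)

```text
t: 4.83
tcp_pos: [0.5531, 0.1654, 0.15]
tcp_rot: [2.267, 2.174, -0.0]
wrist_force: [0.8, -0.5, 0.6]
width: 0.0917
finger_force: 0.0
```

>>> send_rows(
  commands=[
    [[0,0,0,0],[0,0,0,0],[0,0,0,0],[0,0,0,0],[0,0,0,0],[0,0,0,0],[0,0,0,0],[0,0,0,0]],
  ],
  claw=1.0,
  squeeze=50,
)

```text
t: 5.5
tcp_pos: [0.5528, 0.1666, 0.1494]
tcp_rot: [-2.265, -2.177, -0.0]
wrist_force: [0.7, 0.6, 0.6]
width: 0.0427
finger_force: 0.0
```

```bash
python3 - <<'E'
from h import *
s,t,M=tool();print(s["t"],t,s["wrist_force"],s["wrist_torque"],s["width"],s["finger_force"])
im=robot.grab_frame("wrist");b=robot.grab_frame("side")
cv2.imwrite("pics/g1.png",np.hstack([cv2.resize(im[200:,200:440,::-1],(480,400)),cv2.resize(b[110:210,240:320,::-1],(320,400),interpolation=cv2.INTER_CUBIC)]))
E
```

```text
5.5 [0.55281558 0.16656236 0.14939101] [0.70251462 0.58738557 0.60056842] [-0.09127406  0.01382046 -0.00219991] 0.04267232672792075 0.0
```

View pics/g1.png

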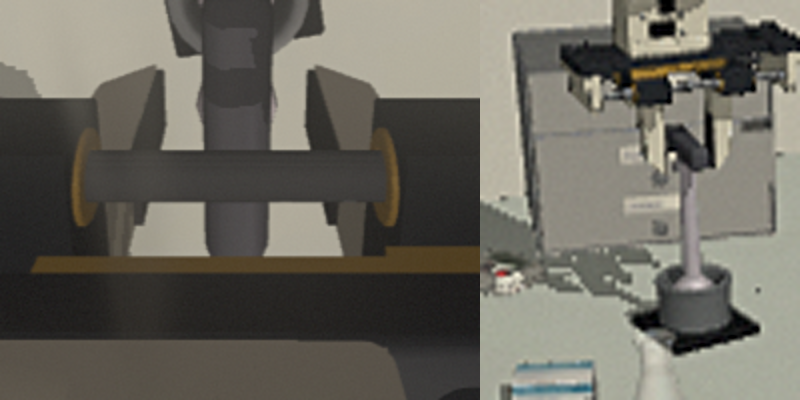

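The bar lies centred between the fingers, which are still closing.

>>> send_rows(
  commands=[
    [[0,0,0,0],[0,0,0,0],[0,0,0,0],[0,0,0,0],[0,0,0,0],[0,0,0,0]],
  ],
)

```text
t: 6.1
tcp_pos: [0.5528, 0.1665, 0.1494]
tcp_rot: [2.265, 2.176, 0.0]
wrist_force: [0.4, 0.2, -1.1]
width: 0.0177
finger_force: 50.0
```

```bash
python3 - <<'E'
from h import *
s,t,M=tool();print(s["t"],t,s["wrist_force"],s["wrist_torque"],s["width"],s["finger_force"])
W=robot.camera_info("wrist");im=robot.grab_frame("wrist");g=im.max(2)
c=lambda y:plane(W,319,y,.178);print([ (y,c(y)[1].round(4)) for y in (325,327,329,331)])
print("col",g[120:240:2,316],); print(g[315:335,316])
print([ (y,c(y)[1].round(4)) for y in (130,150,170,190)])
E
```

```text
6.1 [0.55284906 0.16653613 0.14937087] [ 0.42802297  0.19365546 -1.12960112] [-0.0519951  -0.1217347  -0.01261607] 0.017695360024910605 49.99869704246521
[(325, np.float64(0.1329)), (327, np.float64(0.1315)), (329, np.float64(0.1302)), (331, np.float64(0.1288))]
col [126 125 126 126 124 125 126 126 125 126 122 125 123 126  49  56  56  53
  55  51  65  62  98 103 105 100  74  89  82  99 102 103 103 103 104  93
  53  59  56  59  59  61  62  64  65  61  64  62  63  62  62  63  62  64
  61  63  62  60  60  59]
[74 73 74 72 73 74 74 70 75 74 76 73 75 80 77 78 75 80 78 79]
[(130, np.float64(0.2384)), (150, np.float64(0.2296)), (170, np.float64(0.2203)), (190, np.float64(0.2107))]
```

Gripped at 17.7 mm with 50 N. Next I lift.

>>> send_rows(
  commands=[
    [[0,0,-0.5,0],[0,0,-1.5,0],[0,0,-3,0],[0,0,-5,0],[0,0,-7.5,0],[0,0,-10,0],[0,0,-12,0],[0,0,-13.5,0],[0,0,-14,0],[0,0,-14,0]],
  ],
)

```text
t: 6.98
tcp_pos: [0.5534, 0.1666, 0.2911]
tcp_rot: [2.265, 2.176, 0.004]
wrist_force: [0.3, 0.1, -3.5]
width: 0.0176
finger_force: 50.0
```

```bash
python3 - <<'E'
from h import *
s,t,M=tool();print(s["t"],t,s["wrist_force"],s["wrist_torque"],s["width"],s["finger_force"])
print(go((.5005,-.2735,.289),-0.377))
b=robot.grab_frame("side");a=robot.grab_frame("scene")
D=robot.camera_info("side");S=robot.camera_info("scene")
k=t+[0,0,-.1394];print(proj(D,[k,k+[0,0,.14]]),proj(S,[k,k+[0,0,.14]]))
for n,im,i in(("D",b,D),("S",a,S)):
    # shank: bright-ish column near the projection at heights 40,110mm
    for h in(.05,.1,.13):
        u,v=proj(i,k+[0,0,h])[0];r=im[int(round(v)),int(u)-12:int(u)+13].max(1);print(n,h,u.round(1),v.round(1),r)
E
```

```text
6.9833 [0.55335638 0.16657263 0.2910757 ] [ 0.34929127  0.11391821 -3.52880184] [-0.08856901  0.00151591  0.01883151] 0.017554674183398497 49.99813914299011
(array([-44.18,  -3.51,   0.14]), np.float64(0.337))
[[291.98083432 151.45672664]
 [289.96622625 110.24432728]] [[253.31964978 153.28046361]
 [251.69689092 107.49078015]]
D 0.05 291.3 137.1 [143 145  93  97 108  98 120 142 143 146  99 139 158 165  48 143 143 142
 140 140 140 145 138 142 141]
D 0.1 290.6 122.4 [ 94  93  87  91  94  92  92  91  92  94  88 135 158 164  98  87  95  92
  93  91  94  95  92  96  91]
D 0.13 290.1 113.3 [182 182 185 183 177 183 180 187 198  41  93 113  99 150 189 187 189 189
 189 191 189 191 190 191 195]
S 0.05 252.8 137.4 [102  95  92  87  85  86  81  78  79  79  80  90 102 114 113 105  88  95
 113 119 125 130 130 128 131]
S 0.1 252.2 121.0 [ 88  93  93  93  97 100 101 102 100  99  91  96 110 114 105  91  95 107
 124 131 133 132 133 130 131]
S 0.13 251.8 110.9 [ 83  84  82  81  83  81  83  82  87  97 100  96  88  88  87 102 125 131
 133 132 132 132 134 132 133]
```

>>> send_rows(
  commands=[
    [[-3,-0.2,0,0],[-7,-0.5,0,0.05],[-11,-0.9,0,0.1],[-15,-1.2,0,0.15],[-19,-1.5,0,0.2],[-23,-1.8,0,0.25],[-27,-2.1,0,0.3],[-31,-2.4,0,0.34],[-35,-2.8,0,0.34],[-39,-3.1,0,0.34]],
  ],
)

```text
t: 7.92
tcp_pos: [0.5049, -0.2233, 0.2882]
tcp_rot: [-2.6, -1.761, 0.002]
wrist_force: [1.2, 0.1, -2.2]
width: 0.0177
finger_force: 50.0
```

```bash
python3 - <<'E'
from h import *
print(go((.5005,-.2735,.285),-0.377))
E
```

```text
(array([-4.82,  1.46,  0.32]), np.float64(-0.003))
```

>>> send_rows(
  commands=[
    [[-2,0.5,0,0],[-4,1.2,0,0],[-4.7,1.45,0,0],[-4.7,1.45,0,0],[-4.7,1.45,0,0],[-4.7,1.45,0,0],[-4.7,1.45,0,0]],
  ],
)

```text
t: 8.5
tcp_pos: [0.5027, -0.2691, 0.289]
tcp_rot: [-2.598, -1.764, -0.0]
wrist_force: [-0.3, -0.4, -3.1]
width: 0.0175
finger_force: 50.0
```

```bash
python3 - <<'E'
from h import *
s,t,M=tool();print(s["t"],t,s["wrist_force"],s["wrist_torque"])
print(go((.5005,-.2735,.24),-0.377))
b=robot.grab_frame("side");a=robot.grab_frame("scene")
f=lambda im,x,y:cv2.resize(im[y:y+75,x:x+50,::-1],None,fx=8,fy=8,interpolation=cv2.INTER_CUBIC)
cv2.imwrite("pics/a1.png",np.hstack([np.clip(f(a,328,170)*1.5,0,255).astype(np.uint8),f(b,312,165)]))
D=robot.camera_info("side");S=robot.camera_info("scene");k=t+[0,0,-.1394];
print((proj(S,[k,k+[0,0,.12]])-[328,170])*8,(proj(D,[k,k+[0,0,.12]])-[312,165])*8)
E
```

```text
8.5 [ 0.50273051 -0.26910843  0.28901509] [-0.34758945 -0.36759985 -3.10435023] [-0.08075101  0.11548632 -0.02657733]
(array([-0.49, -0.04,  4.9 ]), np.float64(-0.001))
[[188.7895414  351.30471296]
 [214.57220858 -24.04763367]] [[191.78299002 327.1526967 ]
 [191.25390426 -43.20200097]]
```

View pics/a1.png

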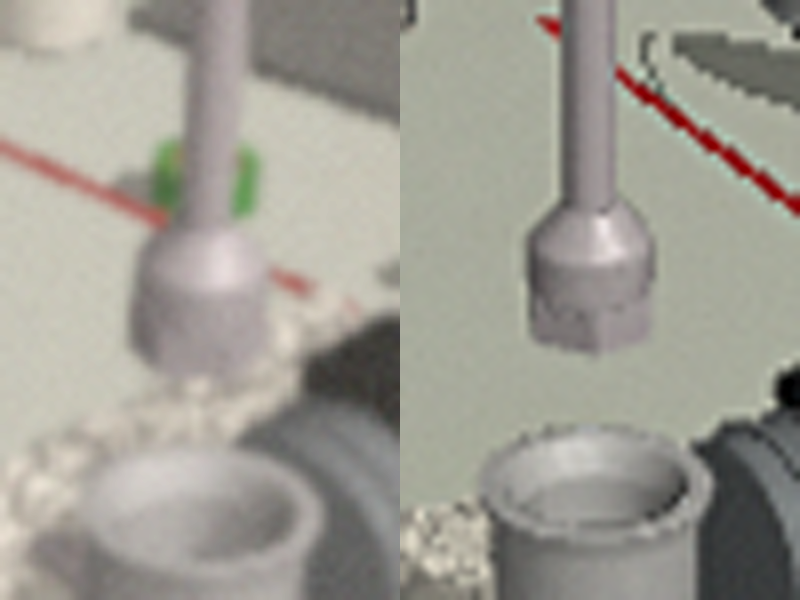

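The socket hangs above the mouth. In the crop, its bottom is at (200,355) in the scene view and (190,335) in the side view, and the lip is centred at (201,512) and (196,484). I'll compare these with the projections, so that calibration errors cancel.

```bash
python3 - <<'E'
from h import *
s,t,M=tool()
D=robot.camera_info("side");S=robot.camera_info("scene")
w=np.array([.5005,-.2745,.1])
k=t+[0,0,-.1394]
print("pred lip",(proj(S,w)-[328,170])*8,(proj(D,w)-[312,165])*8)
for n,i in(("S",S),("D",D)):
    p=proj(i,[w,w+[.01,0,0],w+[0,.01,0]])*8;print(n,"crop px per cm x,y",p[1]-p[0],p[2]-p[0])
E
```

```text
pred lip [[187.35542162 505.91528469]] [[193.28834091 478.59567462]]
S crop px per cm x,y [ 22.36078647 -11.9603437 ] [-25.01810861 -13.24016874]
D crop px per cm x,y [28.70384909 -6.85845388] [-14.22854299 -13.85049825]
```

>>> send_rows(
  commands=[
    [[-0.55,0,0,0],[-0.55,0,1,0],[-0.55,0,2.5,0],[-0.55,0,4,0],[-0.55,0,5.5,0],[-0.55,0,7,0],[-0.55,0,8.5,0],[-0.55,0,9.5,0],[-0.55,0,10,0],[-0.55,0,10,0]],
  ],
)

```text
t: 9.43
tcp_pos: [0.4996, -0.2758, 0.1882]
tcp_rot: [-2.6, -1.761, 0.002]
wrist_force: [0.0, -0.3, -2.3]
width: 0.0178
finger_force: 50.0
```

```bash
python3 - <<'E'
from h import *
s,t,M=tool();print(s["t"],t,s["wrist_force"],s["wrist_torque"],s["width"])
print(go((.501,-.2745,.1614),-0.377))
E
```

```text
9.4333 [ 0.49955994 -0.27575756  0.18818506] [ 0.03033897 -0.33929539 -2.28234959] [-0.09793185  0.0720942  -0.01518354] 0.017793171113377266
(array([0.17, 0.09, 2.68]), np.float64(-0.003))
```

>>> send_rows(
  commands=[
    [[0.1,0.1,0.4,0],[0.1,0.1,0.8,0],[0.1,0.1,1.1,0],[0.1,0.1,1.4,0],[0.1,0.1,1.6,0],[0.1,0.1,1.8,0]],
  ],
)

```text
t: 9.93
tcp_pos: [0.5015, -0.2755, 0.1713]
tcp_rot: [2.601, 1.762, 0.0]
wrist_force: [-0.6, -0.7, -2.1]
width: 0.0178
finger_force: 50.0
```

>>> send_rows(
  commands=[
    [[0,0,0.2,0],[0,0,0.4,0],[0,0,0.6,0],[0,0,0.6,0]],
  ],
)

```text
t: 10.27
tcp_pos: [0.5013, -0.2754, 0.165]
tcp_rot: [-2.601, -1.762, 0.0]
wrist_force: [0.0, 0.0, -2.6]
width: 0.0175
finger_force: 50.0
```

```bash
python3 - <<'E'
from h import *
s,t,M=tool();print(s["t"],t,s["wrist_force"],s["wrist_torque"],s["width"])
print(go((.501,-.2745,.1614),-0.377))
E
```

```text
10.2667 [ 0.50133875 -0.27536341  0.16497404] [ 0.04771326  0.0272875  -2.64876093] [-0.10097284  0.05592613  0.05142805] 0.01753624812380293
(array([ 0.07, -0.06,  0.36]), np.float64(-0.003))
```

>>> send_rows(
  commands=[
    [[0,0,0.2,0],[0,0,0.35,0],[0,0,0.4,0],[0,0,0.4,0]],
  ],
)

```text
t: 10.6
tcp_pos: [0.5016, -0.2755, 0.1614]
tcp_rot: [2.601, 1.762, 0.0]
wrist_force: [-0.8, -0.1, -2.7]
width: 0.0176
finger_force: 50.0
```

```bash
python3 - <<'E'
from h import *
s,t,M=tool();print(s["t"],t,s["wrist_force"],s["wrist_torque"],s["width"],s["joints"].round(2))
E
```

```text
10.6 [ 0.50155352 -0.27551585  0.16138484] [-0.81375242 -0.07450138 -2.69087834] [-0.11713497  0.05994929  0.05819845] 0.017598720495139088 [-0.04  0.46  0.64  1.82 -0.33  0.96  0.36]
```

>>> send_rows(
  commands=[
    [[0,0,0,0.08],[0,0,0,0.18],[0,0,0,0.28],[0,0,0,0.38],[0,0,0,0.48],[0,0,0,0.58],[0,0,0,0.68],[0,0,0,0.78],[0,0,0,0.88],[0,0,0,0.88]],
  ],
  squeeze=60,
)

```text
t: 11.43
tcp_pos: [0.5014, -0.2752, 0.1613]
tcp_rot: [-3.105, -0.479, 0.001]
wrist_force: [-1.3, 1.2, -1.0]
width: 0.0175
finger_force: 60.0
```

```bash
cat > st.py <<'E'
from h import *
s,t,M=tool();print(s["t"],t.round(4),"F",s["wrist_force"].round(2),"T",s["wrist_torque"].round(3),s["width"].round(4),"yaw y deg",np.degrees(np.arctan2(M[1,1],M[0,1])).round(2),s["joints"].round(2))
E
python3 st.py
```

```text
Traceback (most recent call last):
  File "st.py", line 2, in <module>
    s,t,M=tool();print(s["t"],t.round(4),"F",s["wrist_force"].round(2),"T",s["wrist_torque"].round(3),s["width"].round(4),"yaw y deg",np.degrees(np.arctan2(M[1,1],M[0,1])).round(2),s["joints"].round(2))
                                                                                                      ^^^^^^^^^^^^^^^^
AttributeError: 'float' object has no attribute 'round'
```

```bash
sed -i 's/s\["width"\].round(4)/s["width"]/' st.py; python3 st.py
```

```text
11.4333 [ 0.5014 -0.2752  0.1613] F [-1.28  1.2  -1.03] T [ 0.3    0.651 -0.011] 0.017528747049425263 yaw y deg -72.44 [-0.19  0.53  0.89  1.83 -0.48  1.01 -0.37]
```

>>> send_rows(
  commands=[
    [[0,0,0,0.06],[0,0,0,0.12],[0,0,0,0.18],[0,0,0,0.24],[0,0,0,0.28],[0,0,0,0.28],[0,0,0,0.28]],
  ],
)

```text
t: 12.02
tcp_pos: [0.5014, -0.2752, 0.1614]
tcp_rot: [-3.141, -0.054, 0.001]
wrist_force: [-0.7, 1.2, 0.2]
width: 0.0175
finger_force: 60.0
```

```bash
python3 st.py
```

```text
12.0167 [ 0.5014 -0.2752  0.1614] F [-0.66  1.16  0.2 ] T [ 0.45   0.652 -0.003] 0.017474490380369766 yaw y deg -88.03 [-0.23  0.56  0.96  1.84 -0.53  1.03 -0.59]
```

>>> send_rows(
  commands=[
    [[0,0,0,0.04],[0,0,0,0.08],[0,0,0,0.12],[0,0,0,0.12]],
  ],
)

```text
t: 12.35
tcp_pos: [0.5014, -0.2752, 0.1613]
tcp_rot: [-3.138, 0.138, 0.0]
wrist_force: [-1.0, 1.7, 0.5]
width: 0.0173
finger_force: 60.0
```

```bash
python3 st.py
```

```text
12.35 [ 0.5014 -0.2752  0.1613] F [-0.99  1.72  0.46] T [0.618 0.694 0.019] 0.017253673252845155 yaw y deg -95.05 [-0.25  0.57  1.    1.84 -0.56  1.04 -0.69]
```

>>> send_rows(
  commands=[
    [[0,0,0,0.03],[0,0,0,0.06],[0,0,0,0.06]],
  ],
)

```text
t: 12.6
tcp_pos: [0.5015, -0.2753, 0.1614]
tcp_rot: [-3.132, 0.236, 0.0]
wrist_force: [-1.1, 2.1, 0.8]
width: 0.0174
finger_force: 60.0
```

```bash
python3 st.py
```

```text
12.6 [ 0.5015 -0.2753  0.1614] F [-1.14  2.05  0.85] T [0.709 0.621 0.298] 0.017392895117656546 yaw y deg -98.61 [-0.26  0.58  1.01  1.84 -0.57  1.05 -0.74]
```

The twisting moment has risen to 0.3 N m near the expected stop angle. I'll push a little more to confirm.

>>> send_rows(
  commands=[
    [[0,0,0,0.02],[0,0,0,0.03],[0,0,0,0.03],[0,0,0,0.03]],
  ],
)

```text
t: 12.93
tcp_pos: [0.5015, -0.2753, 0.1614]
tcp_rot: [-3.129, 0.28, 0.0]
wrist_force: [-1.0, 2.7, 0.6]
width: 0.0174
finger_force: 60.2
```

```bash
python3 st.py
```

```text
12.9333 [ 0.5015 -0.2753  0.1614] F [-1.01  2.69  0.63] T [0.753 0.642 0.458] 0.01736489039343789 yaw y deg -100.23 [-0.26  0.58  1.02  1.84 -0.57  1.05 -0.76]
```

Stiff at the stop (0.46 N m). I back off within the play and draw the key out.

>>> send_rows(
  commands=[
    [[0,0,0,-0.05],[0,0,0,-0.1],[0,0,0,-0.15],[0,0,0,-0.15],[0,0,-0.4,-0.15],[0,0,-0.9,-0.15],[0,0,-1.4,-0.15],[0,0,-1.9,-0.15],[0,0,-2.5,-0.15],[0,0,-3,-0.15]],
  ],
)

```text
t: 13.77
tcp_pos: [0.5018, -0.2758, 0.1923]
tcp_rot: [3.141, -0.047, 0.001]
wrist_force: [-0.3, 0.2, -2.1]
width: 0.0174
finger_force: 60.0
```

```bash
python3 st.py
```

```text
13.7667 [ 0.5018 -0.2758  0.1923] F [-0.31  0.17 -2.06] T [0.003 0.134 0.07 ] 0.017407524108567926 yaw y deg -91.7 [-0.27  0.53  1.01  1.8  -0.51  1.09 -0.68]
```

>>> send_rows(
  commands=[
    [[0,0,-1.5,0],[0,0,-3,0],[0,0,-5,0],[0,0,-7,0],[0,0,-9,0],[0,0,-10,0],[0,0,-10.3,0],[0,0,-10.3,0]],
  ],
)

```text
t: 14.43
tcp_pos: [0.5017, -0.2756, 0.2947]
tcp_rot: [3.141, -0.046, 0.002]
wrist_force: [0.3, 0.1, -3.4]
width: 0.0177
finger_force: 60.0
```

```bash
python3 st.py; python3 - <<'E'
from h import *
S=robot.camera_info("scene")
print(go((.552,.0,.29),-0.037),go((.553,.1666,.29),-0.037))
E
```

```text
14.4333 [ 0.5017 -0.2756  0.2947] F [ 0.35  0.13 -3.4 ] T [ 0.013  0.154 -0.001] 0.017706762710565475 yaw y deg -91.67 [-0.33  0.44  1.09  1.66 -0.41  1.29 -0.76]
(array([  4.22, -27.69,   0.47]), np.float64(-1.563)) (array([  3.84, -44.35,   0.47]), np.float64(-1.563))
```

Before returning the key, I'll shift 8 cm so the wrist camera can see the nut.

>>> send_rows(
  commands=[
    [[-3,0,0,0],[-6,0,0,0],[-8.1,0,0,0],[-8.1,0,0,0],[-8.1,0,0,0],[-8.1,0,0,0]],
  ],
)

```text
t: 14.93
tcp_pos: [0.4211, -0.2724, 0.2938]
tcp_rot: [-3.141, 0.044, 0.0]
wrist_force: [0.4, 0.3, -2.4]
width: 0.0175
finger_force: 60.0
```

```bash
python3 - <<'E'
from h import *
s,t,M=tool();W=robot.camera_info("wrist");im=robot.grab_frame("wrist")
u,v=proj(W,[[.5005,-.275,.031]])[0].round().astype(int);print(u,v,s["t"],t,W["eye"]);np.savez("w3.npz",**W)
c=im[v-30:v+30,u-30:u+30,::-1]
cv2.imwrite("pics/n3.png",cv2.resize(c,None,fx=10,fy=10,interpolation=cv2.INTER_CUBIC))
E
```

```text
317 111 14.9333 [ 0.42109319 -0.27237039  0.29382989] [ 0.50102956 -0.27525328  0.45302441]
```

View pics/n3.png

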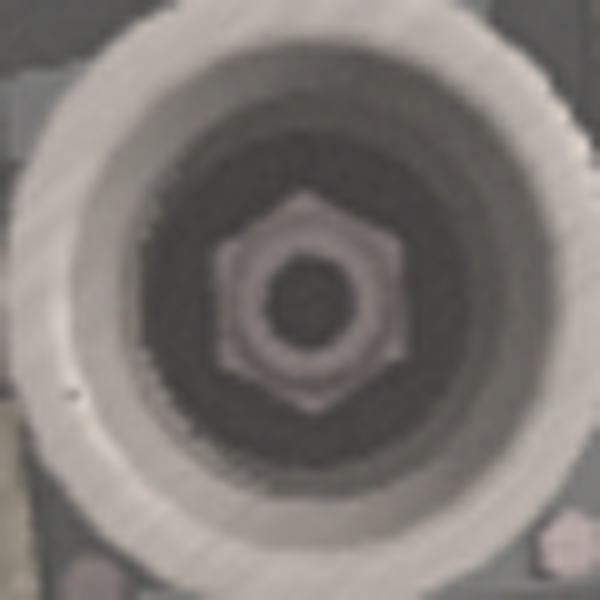

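The nut's corners in the crop are at (305,192), (403,240), (408,355), (313,410), (217,362) and (213,240).

```bash
python3 - <<'E'
from h import *
W=dict(np.load("w3.npz"));f=lambda x,y,z:plane(W,287+(x+.5)/10-.5,81+(y+.5)/10-.5,z)
V=np.array([f(x,y,.031) for x,y in((305,192),(403,240),(408,355),(313,410),(217,362),(213,240))])
c=V.mean(0);d=V-c;ph=np.degrees(np.angle(np.mean(np.exp(6j*np.arctan2(d[:,1],d[:,0]))))/6)
print(c,np.hypot(d[:,0],d[:,1]).round(4),"nut yaw mod60",ph+30, "-> theta(pump 3deg)",[np.radians(3-(ph+30+60*k)) for k in(-2,-1)])
print(go((.45,-.10,.30),-0.037),go((.553,.1666,.30),-0.037))
E
```

```text
[ 0.50074081 -0.27571337  0.031     ] [0.0145 0.0154 0.0158 0.0149 0.0156 0.0158] nut yaw mod60 30.066009186684116 -> theta(pump 3deg) [np.float64(1.6220041267105252), np.float64(0.5748065755139273)]
(array([  2.38, -17.33,  -0.61]), np.float64(-1.562)) (array([ 11.93, -44.27,  -0.62]), np.float64(-1.562))
```

The nut stands at about 1.6 rad, which is fully home. I now return the key to the stand.

>>> send_rows(
  commands=[
    [[1,-2,-0.6,-0.1],[2,-5.5,-0.6,-0.22],[3,-9,-0.6,-0.34],[4,-12.5,-0.6,-0.46],[5,-16,-0.6,-0.58],[6,-20,-0.6,-0.7],[7,-24,-0.6,-0.82],[8,-28,-0.6,-0.94],[9,-32,-0.6,-1.06],[10,-36,-0.6,-1.18]],
  ],
)

```text
t: 15.82
tcp_pos: [0.5317, 0.0867, 0.2998]
tcp_rot: [-2.63, -1.719, 0.001]
wrist_force: [0.6, -1.4, -1.8]
width: 0.0176
finger_force: 60.0
```

```bash
python3 - <<'E'
from h import *
print(robot.state()["t"],tool()[1],go((.553,.1666,.29),-0.037))
E
```

```text
15.8167 [0.53167623 0.08670054 0.29979952] (array([ 8.17, -1.25,  0.98]), np.float64(-0.376))
```

>>> send_rows(
  commands=[
    [[3,-0.4,0.3,-0.1],[5.5,-0.8,0.6,-0.22],[7.2,-1.1,0.9,-0.33],[8,-1.25,1,-0.375],[8,-1.25,1,-0.375],[8,-1.25,1,-0.375],[8,-1.25,1,-0.375]],
  ],
)

```text
t: 16.4
tcp_pos: [0.5525, 0.1609, 0.2901]
tcp_rot: [2.274, 2.167, -0.001]
wrist_force: [-0.1, -0.8, -2.8]
width: 0.0176
finger_force: 60.0
```

```bash
python3 - <<'E'
from h import *
print(robot.state()["t"],tool()[1],go((.553,.1666,.151),-0.037))
E
```

```text
16.4 [0.55245358 0.16088571 0.29009989] (array([ 0.59,  0.03, 13.91]), np.float64(-0.011))
```

>>> send_rows(
  commands=[
    [[0.6,0,0,-0.01],[0.6,0,1,-0.01],[0.6,0,2.5,-0.01],[0.6,0,4,-0.01],[0.6,0,5.5,-0.01],[0.6,0,7,-0.01],[0.6,0,8,-0.01],[0.6,0,8.5,-0.01],[0.6,0,8.5,-0.01]],
  ],
)

```text
t: 17.15
tcp_pos: [0.5518, 0.1678, 0.2043]
tcp_rot: [-2.26, -2.181, 0.003]
wrist_force: [-0.6, -0.2, -2.3]
width: 0.0176
finger_force: 60.0
```

```bash
python3 - <<'E'
from h import *
print(robot.state()["t"],tool()[1],go((.553,.1666,.151),-0.037))
E
```

```text
17.15 [0.551849   0.16777158 0.2042507 ] (array([-0.11,  0.13,  5.32]), np.float64(0.002))
```

>>> send_rows(
  commands=[
    [[-0.1,0.1,0.8,0],[-0.1,0.1,1.6,0],[-0.1,0.1,2.4,0],[-0.1,0.1,3.2,0],[-0.1,0.1,4,0],[-0.1,0.1,4.6,0],[-0.1,0.1,5,0],[-0.1,0.1,5.2,0],[-0.1,0.1,5.2,0]],
  ],
)

```text
t: 17.9
tcp_pos: [0.5533, 0.1668, 0.153]
tcp_rot: [-2.26, -2.182, 0.001]
wrist_force: [-0.3, 0.2, -2.6]
width: 0.0176
finger_force: 60.0
```

```bash
python3 st.py
```

```text
17.9 [0.5533 0.1668 0.153 ] F [-0.27  0.23 -2.58] T [-0.13   0.031  0.   ] 0.01764697852197251 yaw y deg -2.01 [-0.82  0.48  0.62  1.82 -0.34  0.95 -0.09]
```

Inside the cup without contact, and still about 3 mm above the floor. I'll lower gently to contact.

>>> send_rows(
  commands=[
    [[0,0,0.1,0],[0,0,0.2,0],[0,0,0.3,0],[0,0,0.35,0],[0,0,0.35,0]],
  ],
)

```text
t: 18.32
tcp_pos: [0.5535, 0.1669, 0.1499]
tcp_rot: [-2.26, -2.182, -0.0]
wrist_force: [-0.3, 0.5, -2.6]
width: 0.0176
finger_force: 60.0
```

```bash
python3 st.py
```

```text
18.3167 [0.5535 0.1669 0.1499] F [-0.31  0.51 -2.58] T [-0.088  0.066 -0.041] 0.017606895981714686 yaw y deg -2.01 [-0.82  0.48  0.62  1.82 -0.34  0.95 -0.09]
```

>>> send_rows(
  commands=[
    [[0,0,0.1,0],[0,0,0.15,0],[0,0,0.15,0],[0,0,0.15,0]],
  ],
)

```text
t: 18.65
tcp_pos: [0.554, 0.167, 0.1493]
tcp_rot: [2.26, 2.182, 0.002]
wrist_force: [-1.5, -0.5, 6.4]
width: 0.0176
finger_force: 60.0
```

```bash
python3 st.py
```

```text
18.65 [0.554  0.167  0.1493] F [-1.5  -0.54  6.42] T [-0.201  0.61   0.004] 0.017606644657502956 yaw y deg -2.02 [-0.82  0.48  0.62  1.82 -0.34  0.94 -0.09]
```

On the floor. Release.

>>> send_rows(
  commands=[
    [[0,0,0,0],[0,0,0,0],[0,0,0,0],[0,0,0,0],[0,0,0,0],[0,0,0,0],[0,0,0,0],[0,0,0,0]],
  ],
  claw=8,
)

```text
t: 19.32
tcp_pos: [0.5535, 0.1669, 0.1484]
tcp_rot: [2.26, 2.182, 0.0]
wrist_force: [-0.3, 0.4, -0.8]
width: 0.0664
finger_force: 0.0
```

>>> send_rows(
  commands=[
    [[0,0,-0.5,0],[0,0,-1.5,0],[0,0,-3,0],[0,0,-5,0],[0,0,-7,0],[0,0,-9,0],[0,0,-11,0],[0,0,-13,0],[0,0,-14,0],[0,0,-14,0]],
  ],
)

```text
t: 20.15
tcp_pos: [0.5547, 0.167, 0.2912]
tcp_rot: [2.259, 2.181, 0.007]
wrist_force: [-0.1, -0.3, -0.6]
width: 0.08
finger_force: 0.0
```

```bash
python3 st.py; python3 - <<'E'
from h import *
b=robot.grab_frame("side")[120:320,200:440,::-1]
cv2.imwrite("pics/f.png",cv2.resize(b,None,fx=3,fy=3,interpolation=cv2.INTER_CUBIC))
E
```

```text
20.15 [0.5547 0.167  0.2912] F [-0.1  -0.34 -0.64] T [-0.058  0.054  0.011] 0.0799968435803168 yaw y deg -2.02 [-0.88  0.35  0.69  1.64 -0.23  1.24 -0.18]
```

View pics/f.png

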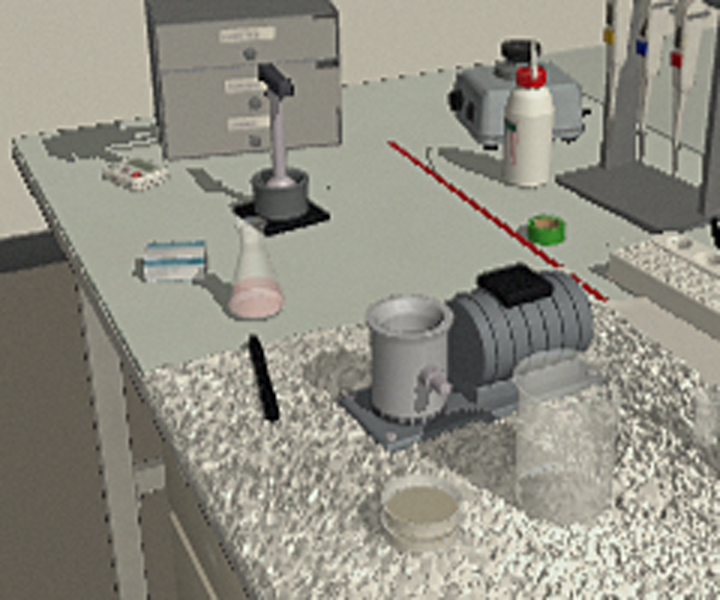

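The key stands upright in its stand at crop (280,150). The flask (257,275) and the beaker (565,435) are standing, and the gripper is clear. I'm handing the job in.

```bash
python3 -c "
from cell import robot
print(robot.finish_job())"
```

```text
the job is handed in; nothing more can be done
None
```

The nut is tightened against its stop (0.46 N m at the stop, and about 1.6 rad in the wrist view), the key is back upright in its stand, the flask and beaker are still standing, and the job was handed in at about 20 s.

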